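# Free the tube block from the left-hand shaker clamp and dock it

## Robot

A 6-joint arm with a two-finger parallel gripper is mounted at the origin on a cart in front of the work surface, level with it; the furniture and walls round the work are solid. World frame = base frame: x ahead of the robot, y to its left, z up, the work surface at z = 0. Lengths are in m, angles in rad, forces in N, time in s.
With the tool pointing down it reaches from about 0.375 to 0.925 m from the base axis. Payload 5.7 kg.
Tool frame: the origin (TCP) lies on the front face of the gripper's body, between the roots of the fingers; the fingertips stand 80 mm ahead of it and the grasp point (between the pads) lies 61 mm ahead of it (finger_overhang is the distance from the TCP to the fingertips, in m); y points along the fingers, x is the direction in which the jaws open and shut, and the axes are right-handed (so a half turn about y gives the same grasp; the last joint's range is limited). The gripper opens to 88 mm and grips with 3 to 60 N. Pads are 20 mm wide; open, the fingers measure 115 mm over their backs; the gripper's body (75 mm by 178 mm) begins 61 mm behind the grasp point.
Start: joints at [-1.239, 0.359, 1.51, -0, 1.272, -0.115], TCP at [0.259, -0.541, 0.303] pointing down, gripper open.
Joint ranges: [-2.97, 2.97], [-1.01, 2.36], [0.21, 2.38], [-0.96, 4.11], [0.2, 2.71], [-2.98, 2.98]. Speed limits (rad/s): [2.39, 2.39, 3.14, 3.14, 3.14, 3.14].

## Interface

Orientations are given as a rotation vector (axis times angle).
In Python, from cell import * gives the robot as it stands.
- The arm moves only by the tool step_arm, never from a script. Its argument "motion" is a list of rows, each an object with "slide": the shift along the world's x, y, z in cm, a list of three; "rot": the turn, a rotation vector about the world's x, y, z in rad, a list of three; "hand": the gripper's target within -1 to 1 (fully open at 1, half-way at 0, shut at -1). A call has 1 to 5 rows; each row is the pose to reach, as a shift and turn from the pose commanded when the call began; what a row does not reach only later rows make up. A row lasts 1/12 s, in which the tool goes at most 41.7 mm and 7.16 degrees, less where a joint would pass 70% of its speed; a pose out of reach is approached as far as the arm can. A call with a gripper value outside its range is refused whole. The fingers move at their own pace and stop on an object; "newtons" is the grip in N (left out, the last holds). Time passes only in rows, so rows that repeat a pose let the fingers close. It gives the time, the measured TCP pose, the force and the opening at its end, in the units of the state.
- state(): the state, without advancing time (a new reading comes with each control period).
- camera(name): name is "side" or "top"; returns the picture (384x512x3 uint8, red, green, blue); there is no depth.
- camera_params(name): a dict with "fx", "fy", "cx", "cy" (pixels), "rvec" (rotation vector, rad) and "tvec" (3), from world to camera coordinates, as OpenCV has them. Camera axes: x right, y down, z forward; pixel columns grow to the right and rows downward; lengths in m; the calibration is good to about 2 mm. A picture is of the moment at which its call begins. camera_params takes no time and is no camera call.
- hand_in(): hands the job in, once; it reports no verdict.
The state is a dict: "t": time; "joint_pos": joint angles; "joint_vel": joint speeds; "joint_efforts": joint torques, N m; "eef_pos": TCP position; "ee_rot": TCP orientation; "ft_force": force on the tool from outside, world axes, zero at the start; "torque": the same for the moment, N m; "opening": opening from 0.0 (shut) to 1.0 (fully open).
Only numpy, scipy, OpenCV 4.12 (cv2) and the standard library are available. Lean on these libraries where they do the work, as an engineer would, in place of code of your own. Each camera call takes 0.05 s, during which the arm holds its last target.

## Task

The drilled aluminium tube block is held in the shaker clamp by a left-hand-threaded knob: loosen it by turning the knob clockwise (seen from above) about half a turn, never the other way, with the block still in place, until the steel toe no longer overhangs the block. Then lift the block out by its two ends, set it upright on the bare worktop and let go, take it again by its two long sides, and set it gently on the green pad of the cooling dock, centred, wells up, with its ends facing the two cheeks. Leave the clamp open and do not disturb the other things.

Things in the scene. Friction and masses are not known exactly. Their poses are not given: they have to be found in the camera images.
- knob_grip (a point): Centre of the clamp knob's grip: a black bar 50 mm long (its own x axis), 14 mm wide (its y axis) and 26 mm high, on a vertical screw 14 mm thick above the blue housing; a red dot marks the bar's +x end. The point is on the turning axis, 85 mm above the worktop and 13 mm below the bar's top; the housing's top is 31 mm below the point. The knob does not rise as it turns.
- clamp_knob (a joint): Angle of the clamp knob in rad: grows as it turns clockwise seen from above (loosening: the thread is left-handed), starts at 0 to 0.3, end stops at -0.6 (jammed tight) and 3.9. At 0 the bar lies along the clamp's x axis. Turning takes about 0.06 N m, and the knob stays where it is left. Each radian draws the toe jaw back 3.5 mm; the toe is clear of the block's top from about 1.5 rad, and counts as open from 2.5 rad.
- toe_tip (a point): Front edge, at mid-height, of the steel jaw's 8 mm thick toe, which overhangs the top edge of the block by 5 mm when tight and moves along the clamp's -x as the knob is loosened. 44 mm wide; its underside is about 1.5 mm above the block's top.
- block_mid (a point): Centre of the tube block: an aluminium block 40 mm (its x) by 56 mm (its y) by 40 mm high (z up), 0.15 to 0.31 kg, six 11 mm wells in its top; 20 mm above its underside. At the start it stands on the clamp's grey tray, 20 mm above the worktop, its axes along the clamp's; the jaw and the fixed stop cover its two 56 mm long sides, its ends (+y and -y faces) are free.
- shaker_clamp: The shaker clamp, fixed: a grey tray 190 mm (x) by 100 mm (y), top 20 mm above the worktop; origin at the tray's centre on the worktop, z up. Along its x axis lie: the blue housing with the knob (axis at x = -55 mm, housing 58 by 54 mm, top at 54 mm), the sliding steel jaw (44 mm wide, top at 70 mm), the block's place (centre at x = +45 mm), and the aluminium stop (52 mm wide, x = 66 to 80 mm, top at 67 mm).
- dock_pad (a point): Centre of the green pad (44 mm in x by 60 mm in y, top 8 mm above the worktop) on the cooling dock, a fixed dark base 76 by 100 mm. Two finned aluminium cheeks stand at +y and -y, their inner faces 68 mm apart, 50 mm long in x, tops 52 mm above the worktop (4 mm above the docked block's); the dock is open towards +x and -x. The block goes here with its 56 mm length along the dock's y axis (either way round).
- tube_block: The same tube block (see point block_mid), origin at the centre of its underside, axes as block_mid. The worktop (z = 0) between the clamp and the dock, about 0.47 m straight ahead of the robot, is always bare for 90 mm around and serves for setting it down. Clamp and dock may stand either way, left or right.
- brown_bottle_mid (a point): Bystander, to be left alone: small brown bottle with a black cap, 40 mm across, 82 mm high, standing in the middle at the back; its centre.
- red_cap_bottle_mid (a point): Bystander, to be left alone: white bottle with a red cap, 49 mm across, 100 mm high, standing at the right; its centre.
- vial_mid (a point): Bystander, to be left alone: glass vial with a black cap, 25 mm across, 58 mm high, standing in the middle at the back; its centre.
- flask_mid (a point): Bystander, to be left alone: clear conical flask, 70 mm across, 110 mm high, standing at the left; its centre.
Things that resemble listed ones, but are neither listed nor needed, are in the scene too. Leave any orange look-alike of the part that bears dock_pad alone.

How it is judged:
On the way, in this order (a step that is already met when the one before it is completed fails the run):
1. the knob is turned clockwise to at least 2.5 rad while the block still stands in the clamp (value of joint clamp_knob above 2.5 rad and distance of block_mid from where it was at the start of the episode below 0.015 m), for 0.2 s.
2. the block stands upright on the bare worktop, let go (height (world z) of block_mid between 0.016 and 0.024 m and angle between block_mid's own z axis and vertical below 0.1 rad and linear speed of tube_block below 0.02 m/s and contact force between the fingers and tube_block below 0.1 N), for 0.2 s.
At the end, for the whole second after the job is handed in: The tube block stands at rest, wells up (within 0.1 rad), flat on the green pad of the cooling dock, its centre within 10 mm of the pad's centre along the cheeks and 8 mm across, its ends facing the cheeks (within 0.2 rad), released; the clamp knob is still open at 2.5 rad or more (x of block_mid in the frame of dock_pad between -0.01 and 0.01 m and y of block_mid in the frame of dock_pad between -0.008 and 0.008 m and z of block_mid in the frame of dock_pad between 0.016 and 0.024 m and angle between the y axis of block_mid and the y axis of dock_pad, either way round below 0.2 rad and angle between block_mid's own z axis and vertical below 0.1 rad and linear speed of tube_block below 0.02 m/s and value of joint clamp_knob above 2.5 rad); the robot touches nothing.
It fails at once if the knob is turned anticlockwise (tighter) past -0.25 rad (value of joint clamp_knob below -0.25 rad).
It fails at once if the block is dropped onto the dock: it moves faster than 0.5 m/s while less than 25 mm above the pad (horizontal distance between block_mid and dock_pad below 0.03 m and z of block_mid in the frame of dock_pad below 0.045 m and linear speed of tube_block above 0.5 m/s).
It fails at once if another loose thing is moved more than 30 mm (distance of any of brown_bottle_mid, red_cap_bottle_mid, vial_mid, flask_mid from where it was at the start of the episode above 0.03 m).
It also fails if it takes over 72 s, if anything falls off the work surface, if the arm or the gripper's body presses on something with over 40 N, if the wrist force passes 120 N, or if a joint passes its speed limit or range.

## Working session

There is one attempt and no reset: what is moved stays moved. The work goes in short steps, Python scripts to look and compute and a tool call to move; the robot and the scene stay as the last step left them, time stands still between calls to the robot, and variables do not carry over. Pictures are saved under pics/ and viewed, and the job is handed in when it is done.

Besides the shell and the picture viewer there is one more tool, called after "Emit:" by a JSON object that holds its "api" and its "payload". step_arm: Moves the arm, as the interface text tells. Its arguments: {"type":"object","properties":{"motion":{"type":"array"},"newtons":{"type":"number"}},"required":["motion"]}

```bash
ls; mkdir -p pics; python3 - <<'E'
from cell import *
import cv2
for n in ("side","top"):
    im=camera(n); cv2.imwrite(f"pics/{n}0.png",im[:,:,::-1]); print(n,camera_params(n))
print(state())
E
```

```text
pics
side {'fx': 462.2675816741585, 'fy': 462.2675816741585, 'cx': 257.94067475751194, 'cy': 194.8708232012949, 'rvec': array([ 1.93079434, -0.29479692,  0.21562086]), 'tvec': array([-0.4677699 ,  0.1224361 ,  1.47037229])}
top {'fx': 468.81932795649595, 'fy': 468.81932795649595, 'cx': 247.00479776382474, 'cy': 189.47986242144037, 'rvec': array([ 2.15734399, -2.14732837,  0.18264706]), 'tvec': array([-0.00198732,  0.50503396,  1.59306841])}
{'t': 0.1, 'joint_pos': array([-1.23912279e+00,  3.59444545e-01,  1.51132837e+00, -1.95119065e-05,
        1.27248444e+00, -1.15094387e-01]), 'joint_vel': array([-0.00104363, -0.00343417, -0.00200459, -0.00025145,  0.00125823,
       -0.00148742]), 'joint_efforts': array([ 1.10211047e-03, -5.16353488e+01, -2.71407652e+01,  6.77388324e-02,
        2.76359590e-02, -2.34953228e-05]), 'eef_pos': array([ 0.25906192, -0.54064612,  0.30188506]), 'ee_rot': array([-1.38699495,  0.87507169, -0.87292457]), 'ft_force': array([ 0.90740347,  0.56964666, -0.37019074]), 'torque': array([0.05202297, 0.0419371 , 0.03644497]), 'opening': 0.9968833417801846}
```

View pics/top0.png

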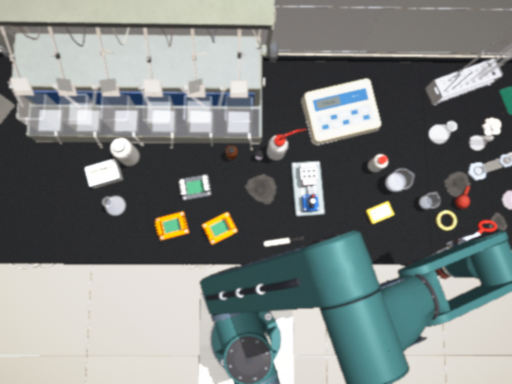

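View pics/side0.png

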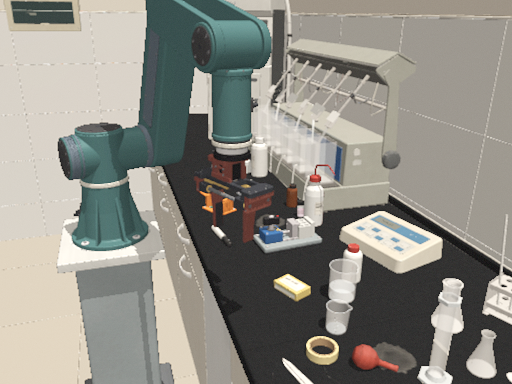

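```bash
python3 - <<'E'
import cv2
im=cv2.imread("pics/top0.png")
cv2.imwrite("pics/c1.png",cv2.resize(im[150:230,270:350],None,fx=7.5,fy=7.5,interpolation=cv2.INTER_CUBIC))
cv2.imwrite("pics/d1.png",cv2.resize(im[160:250,145:245],None,fx=6.5,fy=6.5,interpolation=cv2.INTER_CUBIC))
im=cv2.imread("pics/side0.png")
cv2.imwrite("pics/s1.png",cv2.resize(im[170:270,190:340],None,fx=5,fy=5,interpolation=cv2.INTER_CUBIC))
E
cat > h.py <<'E'
from cell import *
import numpy as np,cv2
from scipy.spatial.transform import Rotation as R
def ray(n,u,v,z):
    p=camera_params(n);Rm=R.from_rotvec(p["rvec"]).as_matrix();c=-Rm.T@p["tvec"]
    d=Rm.T@np.array([(u-p["cx"])/p["fx"],(v-p["cy"])/p["fy"],1]);return c+d*(z-c[2])/d[2]
def proj(n,P):
    p=camera_params(n);Rm=R.from_rotvec(p["rvec"]).as_matrix();q=np.atleast_2d(P)@Rm.T+p["tvec"]
    return np.c_[p["fx"]*q[:,0]/q[:,2]+p["cx"],p["fy"]*q[:,1]/q[:,2]+p["cy"]]
E
```

```text
(no output)
```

View pics/c1.png

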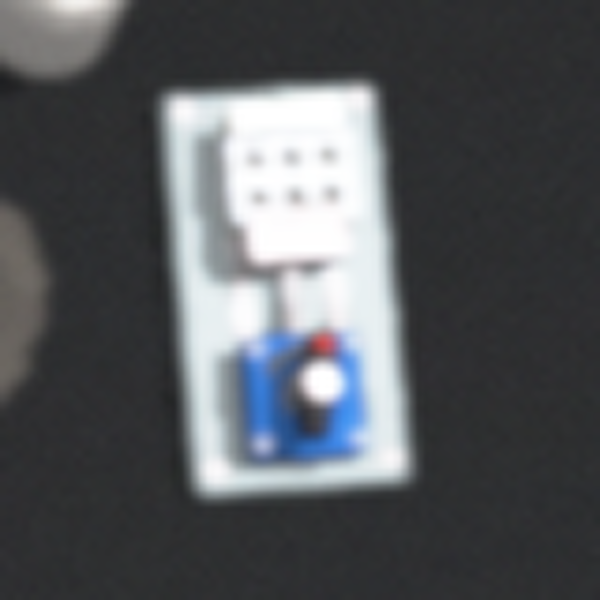

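View pics/d1.png

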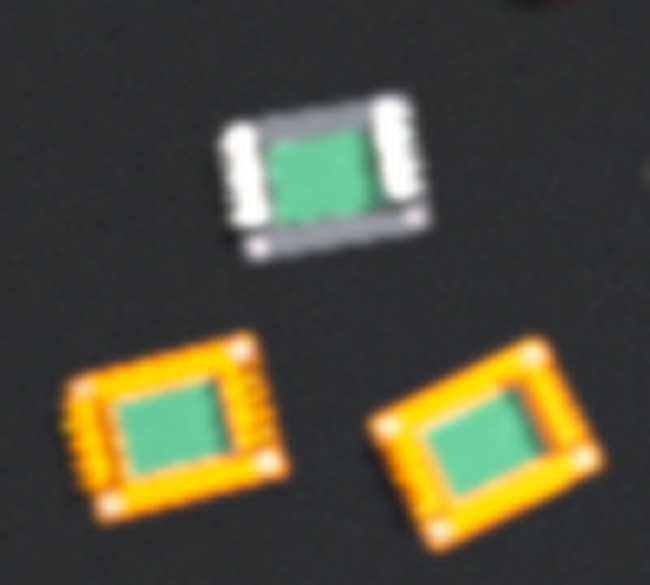

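View pics/s1.png

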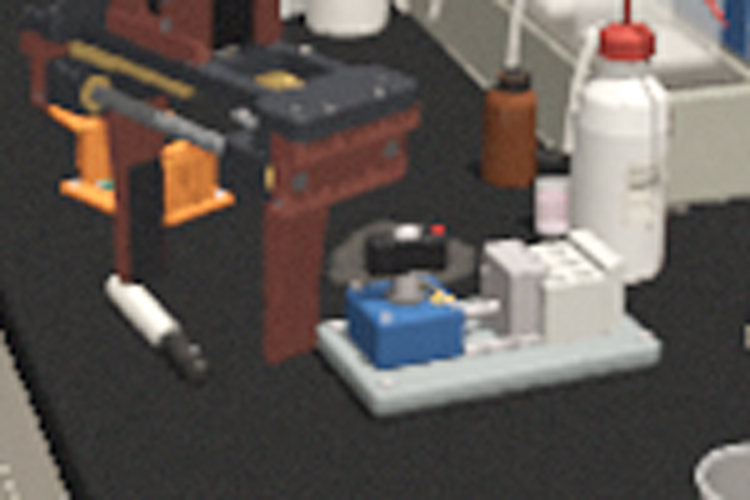

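```bash
python3 - <<'E'
from h import *
def w(n,pts,off,s,z): 
    return np.array([ray(n,(u+.5)/s-.5+off[0],(v+.5)/s-.5+off[1],z)[:2] for u,v in pts])
p=camera_params("top");Rm=R.from_rotvec(p["rvec"]).as_matrix();print("campos",-Rm.T@p["tvec"])
def fit(model,obs):
    model=np.array(model,float);a=model-model.mean(0);b=obs-obs.mean(0)
    th=np.arctan2((a[:,0]*b[:,1]-a[:,1]*b[:,0]).sum(),(a*b).sum());M=np.array([[np.cos(th),-np.sin(th)],[np.sin(th),np.cos(th)]])
    t=obs.mean(0)-M@model.mean(0);return t,th,obs-(model@M.T+t)
C=w("top",[(163,93),(376,86),(411,484),(198,495)],(270,150),7.5,.02)
print("clamp",fit([(.095,.05),(.095,-.05),(-.095,-.05),(-.095,.05)],C))
k=w("top",[(325,343),(316,430)],(270,150),7.5,.098);print("knob ends",k)
W=w("top",[(255,158),(292,157),(330,155),(260,197),(296,197),(333,194)],(270,150),7.5,.06);print("wells",W.mean(0),W)
# dock: base corners front/back z~? pad corners z=.008
P=w("top",[(265,140),(372,128),(382,208),(278,224)],(145,160),6.5,.008)
print("pad",P, fit([(.022,.03),(.022,-.03),(-.022,-.03),(-.022,.03)],P))
T=w("top",[(225,125),(405,95),(427,195),(245,225)],(145,160),6.5,.052)
print("cheektops",T,T.mean(0))
E
```

```text
campos [0.26130042 0.03136706 1.65035402]
clamp (array([ 0.51456986, -0.21461253]), np.float64(0.06566070816919349), array([[ 1.58036051e-03,  1.27920556e-03],
       [-8.44641039e-04, -3.26774364e-04],
       [-8.22070345e-04, -4.48689800e-04],
       [ 8.63508755e-05, -5.03741400e-04]]))
knob ends [[ 0.47758565 -0.21950022]
 [ 0.43844863 -0.21478095]]
wells [ 0.560402  -0.2128466] [[ 0.56887145 -0.19478564]
 [ 0.5694604  -0.21191448]
 [ 0.57052278 -0.22952363]
 [ 0.55060438 -0.19682267]
 [ 0.55071646 -0.21345372]
 [ 0.55223653 -0.23057948]]
pad [[0.53819972 0.21843162]
 [0.54522147 0.16031242]
 [0.50111926 0.15410932]
 [0.49199782 0.21033667]] (array([0.51913457, 0.18579751]), np.float64(0.14641383948810668), array([[ 1.67727407e-03, -2.54512072e-04],
       [-5.44505677e-05,  9.84321007e-04],
       [-6.27428767e-04,  1.20043999e-03],
       [-9.95394736e-04, -1.93024892e-03]]))
cheektops [[0.5387174  0.23478641]
 [0.55555195 0.1396361 ]
 [0.50179773 0.12714209]
 [0.48518023 0.2229234 ]] [0.52031183 0.181122  ]
```

```bash
python3 - <<'E'
from h import *
s=state();M=R.from_rotvec(s["ee_rot"]).as_matrix();print(M.round(3))
x=M[:,0];print("jaw yaw",np.arctan2(x[1],x[0]))
for n,u,v,z in [("redcap",277,148,.05),("redcap top",281,138,.1),("brown",232,152,.08),("vial",257,155,.058),("grey blob",262,188,.0),("pen",280,242,0)]:
    print(n,ray("top",u,v,z).round(3))
t=np.array([.5146,-.2146]);c,sn=np.cos(.0657),np.sin(.0657)
for nm,p in [("knob",(-.055,0)),("block",(.045,0)),("stopfar",(.08,0))]:
    print(nm,t+np.array([[c,-sn],[sn,c]])@p)
# side check
M=np.array([[c,-sn],[sn,c]])
im=cv2.imread("pics/side0.png")
def box(x0,x1,y0,y1,z0,z1,col,img,n,T,M):
    P=[np.r_[T+M@(x,y),z] for z in (z0,z1) for x,y in ((x0,y0),(x1,y0),(x1,y1),(x0,y1))]
    q=((proj(n,P)+.5)*S-.5-off*S)
    q=(q*16).astype(int)
    for a,b in [(0,1),(1,2),(2,3),(3,0),(4,5),(5,6),(6,7),(7,4),(0,4),(1,5),(2,6),(3,7)]: cv2.line(img,tuple(map(int,q[a])),tuple(map(int,q[b])),col,1,cv2.LINE_AA,4)
for n,off,size,S in [("side",np.array([250,205]),(80,60),9),("top",np.array([275,150]),(70,70),8.5)]:
    im=cv2.imread(f"pics/{n}0.png")[off[1]:off[1]+size[1],off[0]:off[0]+size[0]]
    im=cv2.resize(im,None,fx=S,fy=S,interpolation=cv2.INTER_CUBIC)
    box(-.095,.095,-.05,.05,0,.02,(0,255,0),im,n,t,M)
    box(.025,.065,-.028,.028,.02,.06,(0,255,255),im,n,t,M)
    a=-.19;c2,s2=np.cos(a),np.sin(a);M2=M@np.array([[c2,-s2],[s2,c2]])
    box(-.025,.025,-.007,.007,.072,.098,(255,0,255),im,n,t+M@(-.055,0),M2)
    cv2.imwrite(f"pics/ov_{n}.png",im)
n="top";off=np.array([170,165]);S=9
im=cv2.resize(cv2.imread("pics/top0.png")[165:215,165:225],None,fx=S,fy=S,interpolation=cv2.INTER_CUBIC)
T=np.array([.5191,.1858]);a=.146;Md=np.array([[np.cos(a),-np.sin(a)],[np.sin(a),np.cos(a)]]);off=np.array([165,165])
box(-.022,.022,-.03,.03,.008,.008,(0,0,255),im,n,T,Md)
box(-.025,.025,.034,.05,.008,.052,(0,255,255),im,n,T,Md)
box(-.025,.025,-.05,-.034,.008,.052,(0,255,255),im,n,T,Md)
box(-.038,.038,-.05,.05,0,.006,(255,0,255),im,n,T,Md)
cv2.imwrite("pics/ov_dock.png",im)
E
```

```text
[[ 0.432 -0.001  0.902]
 [-0.902  0.002  0.432]
 [-0.002 -1.     0.   ]]
jaw yaw -1.1240225133873147
redcap [ 0.651 -0.104  0.05 ]
redcap top [ 0.674 -0.114  0.1  ]
brown [0.628 0.053 0.08 ]
vial [ 0.623 -0.034  0.058]
grey blob [ 0.516 -0.054  0.   ]
pen [ 0.325 -0.117  0.   ]
knob [ 0.45971866 -0.2182109 ]
block [ 0.55950291 -0.21164563]
stopfar [ 0.5944274  -0.20934778]
```

View pics/ov_side.png

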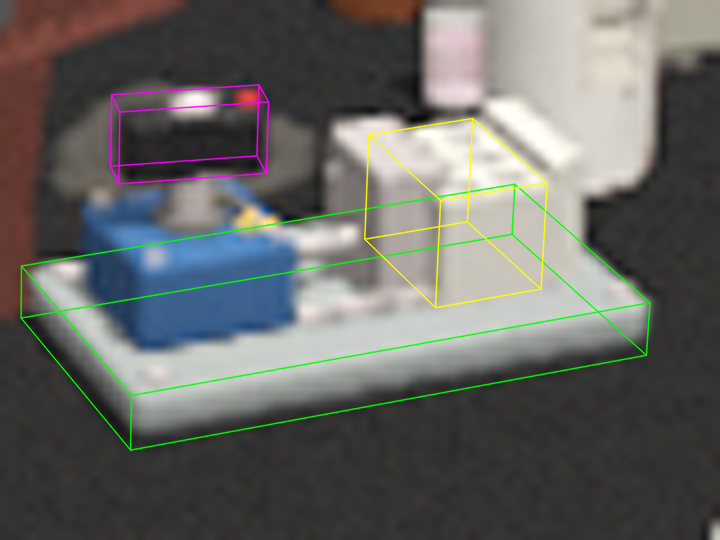

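View pics/ov_top.png

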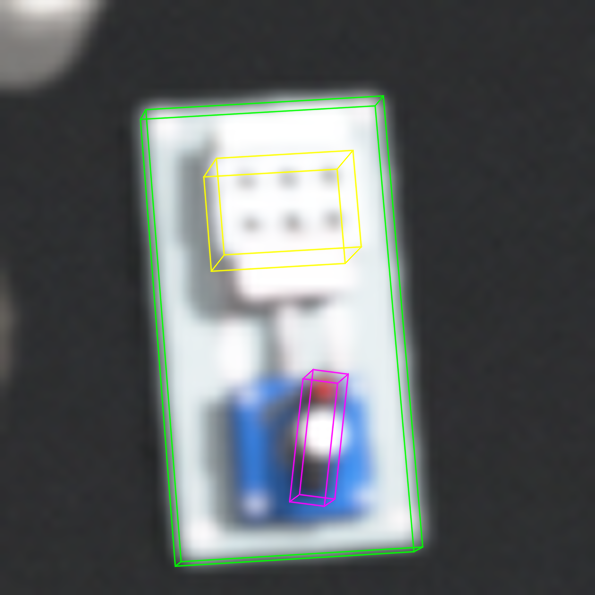

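View pics/ov_dock.png

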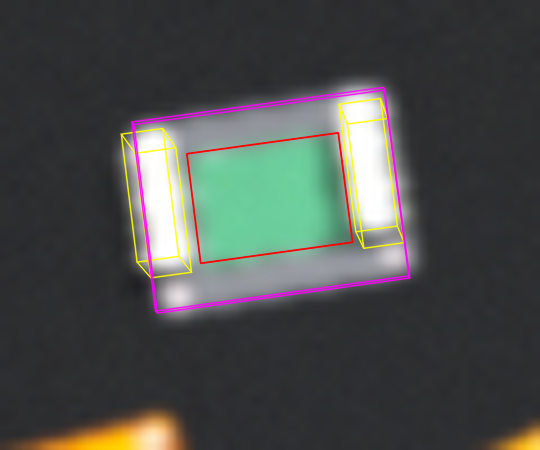

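Emit:
{"api": "step_arm", "payload": {"motion": [{"slide":[5,7,0],"rot":[0,0,0.6],"hand":1},{"slide":[5,7,0],"rot":[0,0,0.6],"hand":1},{"slide":[5,7,0],"rot":[0,0,0.6],"hand":1},{"slide":[5,7,0],"rot":[0,0,0.6],"hand":1},{"slide":[5,7,0],"rot":[0,0,0.6],"hand":1}], "newtons": 12}}

```text
t: 0.52
eef_pos: [0.3097, -0.4699, 0.3023]
ee_rot: [-1.532, 0.405, -0.404]
ft_force: [-0.3, -0.0, 0.8]
opening: 1.0
```

Emit:
{"api": "step_arm", "payload": {"motion": [{"slide":[5,8,0],"rot":[0,0,0.6],"hand":1},{"slide":[5,8,0],"rot":[0,0,0.6],"hand":1},{"slide":[5,8,0],"rot":[0,0,0.6],"hand":1},{"slide":[5,8,0],"rot":[0,0,0.6],"hand":1},{"slide":[5,8,0],"rot":[0,0,0.6],"hand":1}]}}

```text
t: 0.93
eef_pos: [0.3597, -0.3896, 0.3023]
ee_rot: [-1.569, -0.066, 0.067]
ft_force: [-0.5, -0.6, -0.0]
opening: 1.002
```

Emit:
{"api": "step_arm", "payload": {"motion": [{"slide":[5,8,0],"rot":[0,0,0.6],"hand":1},{"slide":[5,8,0],"rot":[0,0,0.6],"hand":1},{"slide":[5,8,0],"rot":[0,0,0.6],"hand":1},{"slide":[5,8,0],"rot":[0,0,0.6],"hand":1},{"slide":[5,8,0],"rot":[0,0,0.6],"hand":1}]}}

```text
t: 1.35
eef_pos: [0.4096, -0.3097, 0.3023]
ee_rot: [-1.503, -0.535, 0.536]
ft_force: [0.4, -0.6, -0.3]
opening: 0.999
```

Emit:
{"api": "step_arm", "payload": {"motion": [{"slide":[5,8,0],"rot":[0,0,0.6],"hand":1},{"slide":[5,8,0],"rot":[0,0,0.6],"hand":1},{"slide":[5,8,0],"rot":[0,0,0.6],"hand":1},{"slide":[5,8,0],"rot":[0,0,0.6],"hand":1},{"slide":[5,8,0],"rot":[0,0,0.6],"hand":1}]}}

```text
t: 1.77
eef_pos: [0.4595, -0.2298, 0.3023]
ee_rot: [-1.33, -0.995, 0.996]
ft_force: [0.2, 0.2, 0.8]
opening: 1.0
```

Emit:
{"api": "step_arm", "payload": {"motion": [{"slide":[0,1.2,-3],"rot":[0,0,0.12],"hand":1},{"slide":[0,1.2,-6],"rot":[0,0,0.174],"hand":1},{"slide":[0,1.2,-9],"rot":[0,0,0.174],"hand":1},{"slide":[0,1.2,-10],"rot":[0,0,0.174],"hand":1}]}}

```text
t: 2.1
eef_pos: [0.4572, -0.2175, 0.1991]
ee_rot: [-1.258, -1.118, 1.12]
ft_force: [-0.2, 0.3, 0.3]
opening: 1.0
```

```bash
python3 - <<'E'
from h import *
im=camera("side"); cv2.imwrite("pics/s2.png",cv2.resize(im[130:270,200:340,::-1],None,fx=4.2,fy=4.2,interpolation=cv2.INTER_CUBIC))
im=camera("top"); cv2.imwrite("pics/t2.png",cv2.resize(im[130:270,230:370,::-1],None,fx=4.2,fy=4.2,interpolation=cv2.INTER_CUBIC))
s=state();x=R.from_rotvec(s["ee_rot"]).as_matrix()[:,0];print(s["eef_pos"],np.arctan2(x[1],x[0]),s["joint_pos"])
E
```

```text
[ 0.45788647 -0.21822263  0.20076767] 1.4496355692294236 [-5.80916956e-01  3.51462593e-01  1.82172838e+00 -1.66546704e-04
  9.73561135e-01 -2.03046358e+00]
```

View pics/s2.png

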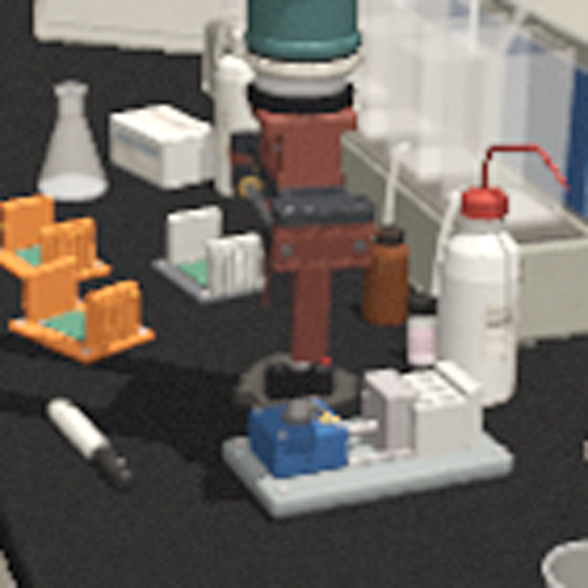

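View pics/t2.png

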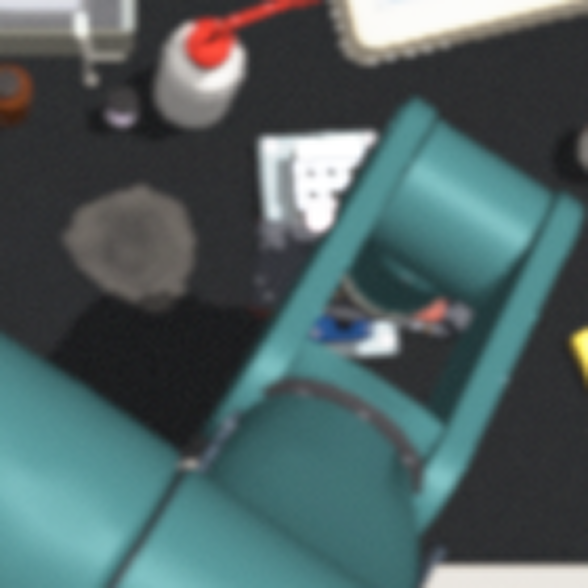

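Emit:
{"api": "step_arm", "payload": {"motion": [{"slide":[0.1,0.05,-2],"rot":[0,0,0],"hand":1},{"slide":[0.1,0.05,-4],"rot":[0,0,0],"hand":1},{"slide":[0.1,0.05,-5.4],"rot":[0,0,0],"hand":1},{"slide":[0.1,0.05,-5.4],"rot":[0,0,0],"hand":1},{"slide":[0.1,0.05,-5.4],"rot":[0,0,0],"hand":1}]}}

```text
t: 2.62
eef_pos: [0.4607, -0.219, 0.1496]
ee_rot: [-1.265, -1.12, 1.12]
ft_force: [0.1, -0.5, 1.0]
opening: 0.998
```

Emit:
{"api": "step_arm", "payload": {"motion": [{"slide":[0,0,0],"rot":[0,0,0],"hand":-1},{"slide":[0,0,0],"rot":[0,0,0],"hand":-1},{"slide":[0,0,0],"rot":[0,0,0],"hand":-1},{"slide":[0,0,0],"rot":[0,0,0],"hand":-1},{"slide":[0,0,0],"rot":[0,0,0],"hand":-1}], "newtons": 12}}

```text
t: 3.03
eef_pos: [0.4605, -0.2188, 0.1492]
ee_rot: [-1.265, -1.12, 1.12]
ft_force: [0.1, -0.3, -0.6]
opening: 0.662
```

Emit:
{"api": "step_arm", "payload": {"motion": [{"slide":[0,0,0],"rot":[0,0,0],"hand":-1},{"slide":[0,0,0],"rot":[0,0,0],"hand":-1},{"slide":[0,0,0],"rot":[0,0,0],"hand":-1},{"slide":[0,0,0],"rot":[0,0,0],"hand":-1},{"slide":[0,0,0],"rot":[0,0,0],"hand":-1}]}}

```text
t: 3.45
eef_pos: [0.4602, -0.2186, 0.1486]
ee_rot: [-1.264, -1.12, 1.12]
ft_force: [-0.3, -0.0, 0.8]
opening: 0.278
```

Emit:
{"api": "step_arm", "payload": {"motion": [{"slide":[0,0,0],"rot":[0,0,0],"hand":-1},{"slide":[0,0,0],"rot":[0,0,0],"hand":-1},{"slide":[0,0,0],"rot":[0,0,0],"hand":-1},{"slide":[0,0,0],"rot":[0,0,0],"hand":-1}]}}

```text
t: 3.78
eef_pos: [0.46, -0.2197, 0.1486]
ee_rot: [-1.265, -1.119, 1.122]
ft_force: [-2.2, -5.6, -2.5]
opening: 0.158
```

```bash
python3 - <<'E'
from h import *
s=state();x=R.from_rotvec(s["ee_rot"]).as_matrix()[:,0];print(s["eef_pos"],np.arctan2(x[1],x[0]),s["ft_force"],s["torque"],s["opening"])
E
```

```text
[ 0.4599723  -0.21970856  0.14858891] 1.4509079018619748 [-2.19194553 -5.62953274 -2.45977219] [-0.81069454  0.30967159  0.0464009 ] 0.15756686908066045
```

Emit:
{"api": "step_arm", "payload": {"motion": [{"slide":[0,-0.1,0],"rot":[0,0,-0.1],"hand":-1},{"slide":[0,-0.1,0],"rot":[0,0,-0.2],"hand":-1},{"slide":[0,-0.1,0],"rot":[0,0,-0.3],"hand":-1},{"slide":[0,-0.1,0],"rot":[0,0,-0.4],"hand":-1},{"slide":[0,-0.1,0],"rot":[0,0,-0.4],"hand":-1}], "newtons": 15}}

```text
t: 4.2
eef_pos: [0.4601, -0.2195, 0.1486]
ee_rot: [-1.412, -0.815, 0.815]
ft_force: [-0.2, -0.3, 0.7]
opening: 0.161
```

Emit:
{"api": "step_arm", "payload": {"motion": [{"slide":[0,0,0],"rot":[0,0,-0.12],"hand":-1},{"slide":[0,0,0],"rot":[0,0,-0.24],"hand":-1},{"slide":[0,0,0],"rot":[0,0,-0.36],"hand":-1},{"slide":[0,0,0],"rot":[0,0,-0.48],"hand":-1},{"slide":[0,0,0],"rot":[0,0,-0.6],"hand":-1}]}}

```text
t: 4.62
eef_pos: [0.4605, -0.2192, 0.1486]
ee_rot: [-1.542, -0.351, 0.35]
ft_force: [1.4, 2.7, -1.0]
opening: 0.159
```

Emit:
{"api": "step_arm", "payload": {"motion": [{"slide":[0,0,0],"rot":[0,0,-0.12],"hand":-1},{"slide":[0,0,0],"rot":[0,0,-0.24],"hand":-1},{"slide":[0,0,0],"rot":[0,0,-0.36],"hand":-1},{"slide":[0,0,0],"rot":[0,0,-0.48],"hand":-1},{"slide":[0,0,0],"rot":[0,0,-0.6],"hand":-1}]}}

```text
t: 5.03
eef_pos: [0.461, -0.2192, 0.1486]
ee_rot: [-1.567, 0.119, -0.121]
ft_force: [4.0, 3.5, -1.5]
opening: 0.158
```

Emit:
{"api": "step_arm", "payload": {"motion": [{"slide":[0,0,0],"rot":[0,0,-0.12],"hand":-1},{"slide":[0,0,0],"rot":[0,0,-0.24],"hand":-1},{"slide":[0,0,0],"rot":[0,0,-0.36],"hand":-1},{"slide":[0,0,0],"rot":[0,0,-0.48],"hand":-1},{"slide":[0,0,0],"rot":[0,0,-0.6],"hand":-1}]}}

```text
t: 5.45
eef_pos: [0.4614, -0.2194, 0.1486]
ee_rot: [-1.488, 0.587, -0.59]
ft_force: [4.9, 1.9, -4.2]
opening: 0.16
```

Emit:
{"api": "step_arm", "payload": {"motion": [{"slide":[0,0,0],"rot":[0,0,-0.12],"hand":-1},{"slide":[0,0,0],"rot":[0,0,-0.24],"hand":-1},{"slide":[0,0,0],"rot":[0,0,-0.36],"hand":-1},{"slide":[0,0,0],"rot":[0,0,-0.48],"hand":-1},{"slide":[0,0,0],"rot":[0,0,-0.6],"hand":-1}]}}

```text
t: 5.87
eef_pos: [0.4617, -0.2198, 0.1486]
ee_rot: [-1.303, 1.045, -1.049]
ft_force: [4.9, 0.5, -4.3]
opening: 0.16
```

Emit:
{"api": "step_arm", "payload": {"motion": [{"slide":[0,0,0],"rot":[0,0,0],"hand":-1},{"slide":[0,0,0],"rot":[0,0,0],"hand":0},{"slide":[0,0,0],"rot":[0,0,0],"hand":0},{"slide":[0,0,0],"rot":[0,0,0],"hand":0},{"slide":[0,0,0],"rot":[0,0,0],"hand":0}]}}

```text
t: 6.28
eef_pos: [0.4599, -0.2195, 0.1486]
ee_rot: [-1.306, 1.044, -1.043]
ft_force: [-0.2, -0.4, 0.4]
opening: 0.421
```

Emit:
{"api": "step_arm", "payload": {"motion": [{"slide":[0,0,1],"rot":[0,0,0],"hand":0.5},{"slide":[0,0,4],"rot":[0,0,0],"hand":1},{"slide":[0,0,7],"rot":[0,0,0],"hand":1},{"slide":[0,0,9],"rot":[0,0,0],"hand":1},{"slide":[0,0,9],"rot":[0,0,0],"hand":1}]}}

```text
t: 6.7
eef_pos: [0.4623, -0.2209, 0.2434]
ee_rot: [-1.305, 1.038, -1.051]
ft_force: [0.3, 0.0, -0.3]
opening: 0.803
```

```bash
python3 - <<'E'
from h import *
im=camera("side"); cv2.imwrite("pics/s3.png",cv2.resize(im[170:270,230:350,::-1],None,fx=6,fy=6,interpolation=cv2.INTER_CUBIC))
s=state();x=R.from_rotvec(s["ee_rot"]).as_matrix()[:,0];print(s["eef_pos"],np.arctan2(x[1],x[0]),s["joint_pos"])
E
```

```text
[ 0.46143995 -0.22041317  0.24139441] -1.3493602570316445 [-5.80774634e-01  2.98519917e-01  1.77686291e+00  2.01313421e-05
  1.06067505e+00  7.68568186e-01]
```

View pics/s3.png

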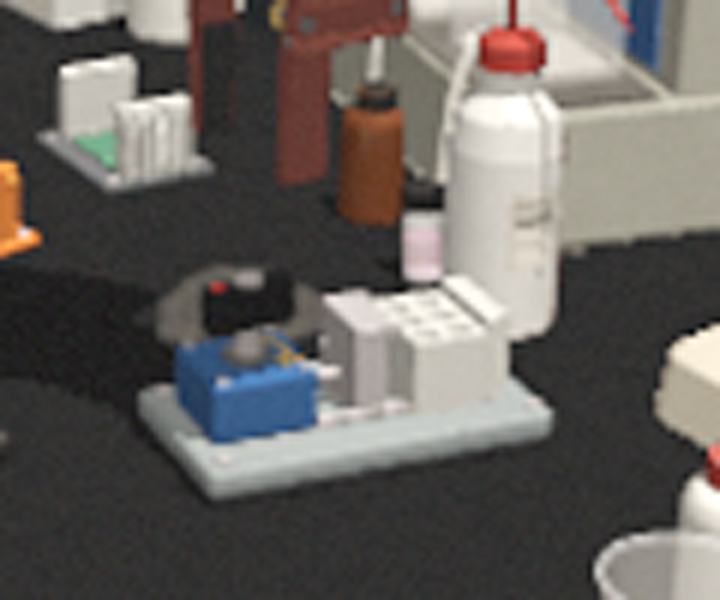

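Emit:
{"api": "step_arm", "payload": {"motion": [{"slide":[3,0.7,0],"rot":[0,0,-0.1],"hand":1},{"slide":[6.5,0.7,0],"rot":[0,0,-0.156],"hand":1},{"slide":[10,0.7,0],"rot":[0,0,-0.156],"hand":1},{"slide":[10,0.7,-2],"rot":[0,0,-0.156],"hand":1},{"slide":[10,0.7,-5],"rot":[0,0,-0.156],"hand":1}]}}

```text
t: 7.17
eef_pos: [0.5638, -0.2134, 0.1896]
ee_rot: [-1.238, 1.155, -1.165]
ft_force: [0.4, 0.3, -1.5]
opening: 1.003
```

Emit:
{"api": "step_arm", "payload": {"motion": [{"slide":[0,0,0],"rot":[0,0,0],"hand":1},{"slide":[0,0,0],"rot":[0,0,0],"hand":1},{"slide":[0,0,0],"rot":[0,0,0],"hand":1}]}}

```text
t: 7.42
eef_pos: [0.5597, -0.2125, 0.1887]
ee_rot: [-1.239, 1.163, -1.16]
ft_force: [0.5, 0.6, 0.3]
opening: 0.999
```

```bash
python3 - <<'E'
from h import *
im=camera("side"); cv2.imwrite("pics/s4.png",cv2.resize(im[150:270,230:350,::-1],None,fx=5,fy=5,interpolation=cv2.INTER_CUBIC))
im=camera("top"); cv2.imwrite("pics/t4.png",cv2.resize(im[130:230,250:370,::-1],None,fx=5,fy=5,interpolation=cv2.INTER_CUBIC))
s=state();x=R.from_rotvec(s["ee_rot"]).as_matrix()[:,0];print(s["eef_pos"],np.arctan2(x[1],x[0]),s["opening"])
E
```

```text
[ 0.56051951 -0.21295489  0.18988098] -1.5062388953730217 1.0010745860039703
```

View pics/s4.png

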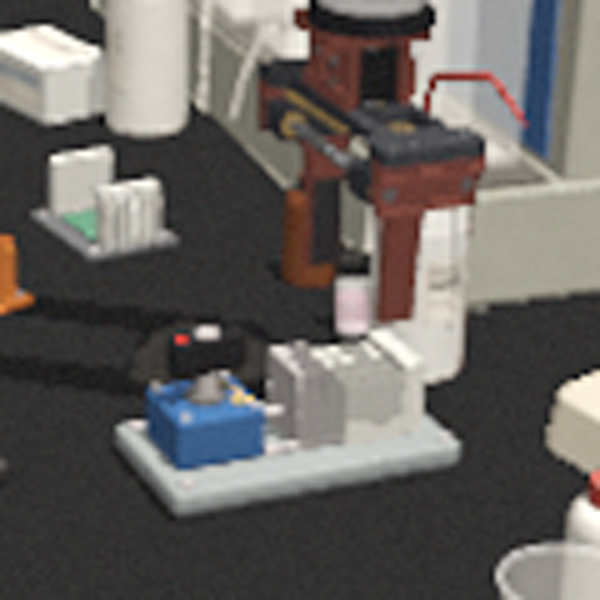

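View pics/t4.png

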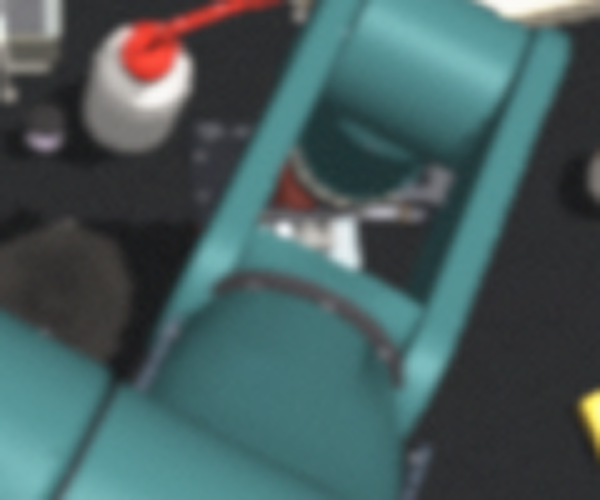

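Emit:
{"api": "step_arm", "payload": {"motion": [{"slide":[0,0,-2.5],"rot":[0,0,0],"hand":1},{"slide":[0,0,-5],"rot":[0,0,0],"hand":1},{"slide":[0,0,-7],"rot":[0,0,0],"hand":1},{"slide":[0,0,-8.3],"rot":[0,0,0],"hand":1},{"slide":[0,0,-8.3],"rot":[0,0,0],"hand":1}]}}

```text
t: 7.93
eef_pos: [0.5591, -0.2123, 0.1044]
ee_rot: [-1.24, 1.164, -1.159]
ft_force: [-0.6, 1.1, -0.6]
opening: 1.0
```

Emit:
{"api": "step_arm", "payload": {"motion": [{"slide":[0,0,0],"rot":[0,0,0],"hand":-0.2},{"slide":[0,0,0],"rot":[0,0,0],"hand":-0.2},{"slide":[0,0,0],"rot":[0,0,0],"hand":-0.2},{"slide":[0,0,0],"rot":[0,0,0],"hand":-0.2},{"slide":[0,0,0],"rot":[0,0,0],"hand":-0.2}], "newtons": 10}}

```text
t: 8.35
eef_pos: [0.5608, -0.2129, 0.1067]
ee_rot: [-1.239, 1.16, -1.163]
ft_force: [-0.0, -3.0, 1.6]
opening: 0.66
```

Emit:
{"api": "step_arm", "payload": {"motion": [{"slide":[0,0,0],"rot":[0,0,0],"hand":-0.2},{"slide":[0,0,0],"rot":[0,0,0],"hand":-0.2}]}}

```text
t: 8.52
eef_pos: [0.5608, -0.213, 0.1066]
ee_rot: [-1.239, 1.16, -1.163]
ft_force: [-1.2, -0.7, 5.9]
opening: 0.636
```

Emit:
{"api": "step_arm", "payload": {"motion": [{"slide":[0,0,0],"rot":[0,0,0],"hand":-0.5},{"slide":[0,0,0],"rot":[0,0,0],"hand":-0.5},{"slide":[0,0,0],"rot":[0,0,0],"hand":-0.5},{"slide":[0,0,0.5],"rot":[0,0,0],"hand":-0.5},{"slide":[0,0,1],"rot":[0,0,0],"hand":-0.5}], "newtons": 30}}

```text
t: 8.93
eef_pos: [0.5596, -0.2122, 0.1154]
ee_rot: [-1.239, 1.163, -1.16]
ft_force: [-0.4, 0.6, -3.4]
opening: 0.636
```

Emit:
{"api": "step_arm", "payload": {"motion": [{"slide":[0,0,1],"rot":[0,0,0],"hand":-0.5},{"slide":[0,0,2],"rot":[0,0,0],"hand":-0.5},{"slide":[0,0,3.5],"rot":[0,0,0],"hand":-0.5},{"slide":[0,0,5],"rot":[0,0,0],"hand":-0.5},{"slide":[0,0,7],"rot":[0,0,0],"hand":-0.5}]}}

```text
t: 9.35
eef_pos: [0.5596, -0.2122, 0.1862]
ee_rot: [-1.239, 1.163, -1.16]
ft_force: [-0.6, -0.1, -3.1]
opening: 0.64
```

Emit:
{"api": "step_arm", "payload": {"motion": [{"slide":[0,0,2.5],"rot":[0,0,0],"hand":-0.5},{"slide":[0,0,4.5],"rot":[0,0,0],"hand":-0.5},{"slide":[0,0,5],"rot":[0,0,0],"hand":-0.5}]}}

```text
t: 9.6
eef_pos: [0.5618, -0.2133, 0.24]
ee_rot: [-1.237, 1.156, -1.166]
ft_force: [0.7, 0.0, -2.8]
opening: 0.637
```

```bash
python3 - <<'E'
from h import *
im=camera("side"); cv2.imwrite("pics/s5.png",cv2.resize(im[130:270,230:350,::-1],None,fx=4.2,fy=4.2,interpolation=cv2.INTER_CUBIC))
s=state();x=R.from_rotvec(s["ee_rot"]).as_matrix()[:,0];print(s["eef_pos"],np.arctan2(x[1],x[0]),s["opening"],s["ft_force"],s["torque"])
E
```

```text
[ 0.56172371 -0.21325929  0.23926951] -1.50593494298216 0.6358554124849496 [-0.59275788 -0.14077914 -2.23153714] [ 0.03264726 -0.04318833  0.00668506]
```

View pics/s5.png

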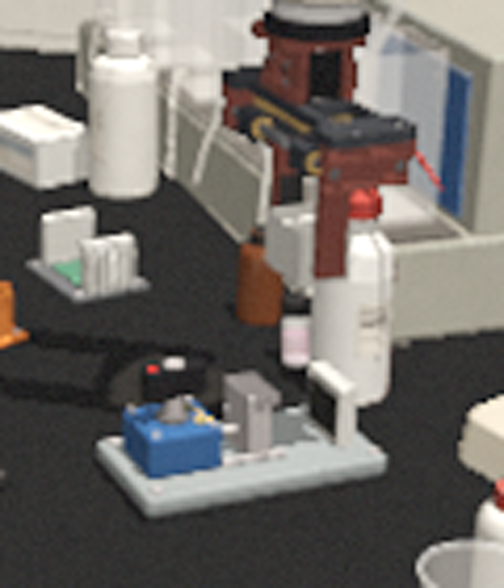

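Emit:
{"api": "step_arm", "payload": {"motion": [{"slide":[-1.5,2.5,0],"rot":[0,0,-0.02],"hand":-0.5},{"slide":[-3,5.5,0],"rot":[0,0,-0.04],"hand":-0.5},{"slide":[-5,9,0],"rot":[0,0,-0.065],"hand":-0.5},{"slide":[-6.5,12.5,0],"rot":[0,0,-0.065],"hand":-0.5},{"slide":[-8,16,0],"rot":[0,0,-0.065],"hand":-0.5}]}}

```text
t: 10.07
eef_pos: [0.4782, -0.0511, 0.2345]
ee_rot: [-1.209, 1.212, -1.209]
ft_force: [0.6, 1.3, -3.2]
opening: 0.635
```

Emit:
{"api": "step_arm", "payload": {"motion": [{"slide":[-0.5,2.5,-1],"rot":[0,0,0],"hand":-0.5},{"slide":[-1,4.5,-3],"rot":[0,0,0],"hand":-0.5},{"slide":[-1,5.3,-6],"rot":[0,0,0],"hand":-0.5},{"slide":[-1,5.3,-9],"rot":[0,0,0],"hand":-0.5},{"slide":[-1,5.3,-11],"rot":[0,0,0],"hand":-0.5}]}}

```text
t: 10.48
eef_pos: [0.4684, 0.0015, 0.1232]
ee_rot: [-1.212, 1.21, -1.206]
ft_force: [-0.1, 0.1, -3.5]
opening: 0.636
```

Emit:
{"api": "step_arm", "payload": {"motion": [{"slide":[0,0,0],"rot":[0,0,0],"hand":-0.5},{"slide":[0,0,0],"rot":[0,0,0],"hand":-0.5},{"slide":[0,0,0],"rot":[0,0,0],"hand":-0.5}]}}

```text
t: 10.73
eef_pos: [0.4706, 0.0003, 0.1261]
ee_rot: [-1.209, 1.209, -1.21]
ft_force: [-0.3, 0.3, -3.3]
opening: 0.638
```

```bash
python3 - <<'E'
from h import *
im=camera("side"); cv2.imwrite("pics/s6.png",cv2.resize(im[130:270,180:320,::-1],None,fx=4.2,fy=4.2,interpolation=cv2.INTER_CUBIC))
s=state();x=R.from_rotvec(s["ee_rot"]).as_matrix()[:,0];print(s["eef_pos"],np.arctan2(x[1],x[0]),s["opening"],s["ft_force"],s["torque"],s["joint_vel"].round(3))
E
```

```text
[4.71060179e-01 1.46322194e-04 1.26579761e-01] -1.5713807103930382 0.6404982753439261 [-0.43832305  0.18822318 -3.18927312] [0.04263465 0.03784542 0.02286541] [-0.002 -0.012 -0.004 -0.    -0.004 -0.002]
```

View pics/s6.png

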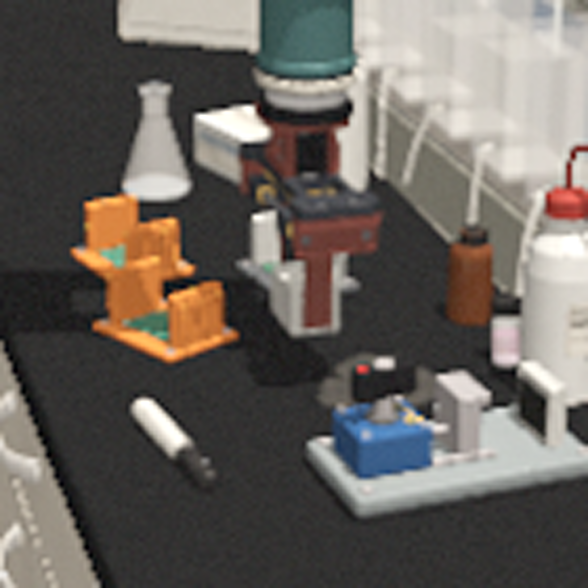

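Emit:
{"api": "step_arm", "payload": {"motion": [{"slide":[0,0,-1.2],"rot":[0,0,0],"hand":-0.5},{"slide":[0,0,-2.4],"rot":[0,0,0],"hand":-0.5},{"slide":[0,0,-3.2],"rot":[0,0,0],"hand":-0.5},{"slide":[0,0,-3.7],"rot":[0,0,0],"hand":-0.5},{"slide":[0,0,-3.7],"rot":[0,0,0],"hand":-0.5}]}}

```text
t: 11.2
eef_pos: [0.4702, 0.0003, 0.0885]
ee_rot: [-1.209, 1.21, -1.209]
ft_force: [-0.2, -0.3, -1.7]
opening: 0.635
```

Emit:
{"api": "step_arm", "payload": {"motion": [{"slide":[0,0,-0.1],"rot":[0,0,0],"hand":-0.5},{"slide":[0,0,-0.2],"rot":[0,0,0],"hand":-0.5},{"slide":[0,0,-0.25],"rot":[0,0,0],"hand":-0.5},{"slide":[0,0,-0.25],"rot":[0,0,0],"hand":-0.5}]}}

```text
t: 11.53
eef_pos: [0.4706, 0.0004, 0.0866]
ee_rot: [-1.208, 1.209, -1.21]
ft_force: [-0.1, 0.7, 0.5]
opening: 0.638
```

Emit:
{"api": "step_arm", "payload": {"motion": [{"slide":[0,0,-0.1],"rot":[0,0,0],"hand":-0.5},{"slide":[0,0,-0.1],"rot":[0,0,0],"hand":-0.5}]}}

```text
t: 11.7
eef_pos: [0.4706, 0.0004, 0.0865]
ee_rot: [-1.208, 1.208, -1.21]
ft_force: [-3.2, -0.0, 15.9]
opening: 0.635
```

Emit:
{"api": "step_arm", "payload": {"motion": [{"slide":[0,0,0],"rot":[0,0,0],"hand":0.4},{"slide":[0,0,0],"rot":[0,0,0],"hand":0.6},{"slide":[0,0,0],"rot":[0,0,0],"hand":1},{"slide":[0,0,0],"rot":[0,0,0],"hand":1},{"slide":[0,0,0],"rot":[0,0,0],"hand":1}]}}

```text
t: 12.12
eef_pos: [0.4703, 0.0004, 0.0851]
ee_rot: [-1.209, 1.209, -1.209]
ft_force: [-0.2, -0.3, 0.1]
opening: 0.961
```

Emit:
{"api": "step_arm", "payload": {"motion": [{"slide":[0,0,2],"rot":[0,0,0],"hand":1},{"slide":[0,0,5],"rot":[0,0,0],"hand":1},{"slide":[0,0,8],"rot":[0,0,0],"hand":1},{"slide":[0,0,10],"rot":[0,0,0],"hand":1},{"slide":[0,0,10],"rot":[0,0,0],"hand":1}]}}

```text
t: 12.53
eef_pos: [0.4726, 0.0001, 0.1886]
ee_rot: [-1.205, 1.204, -1.213]
ft_force: [1.0, -0.6, -0.0]
opening: 1.0
```

```bash
python3 - <<'E'
from h import *
im=camera("side"); cv2.imwrite("pics/s7.png",cv2.resize(im[180:230,220:290,::-1],None,fx=10,fy=10,interpolation=cv2.INTER_CUBIC))
im=camera("top"); cv2.imwrite("pics/t7.png",cv2.resize(im[150:250,200:320,::-1],None,fx=6,fy=6,interpolation=cv2.INTER_CUBIC))
s=state();x=R.from_rotvec(s["ee_rot"]).as_matrix()[:,0];print(s["eef_pos"],np.arctan2(x[1],x[0]),s["opening"],s["joint_pos"])
E
```

```text
[4.70588928e-01 3.78476571e-04 1.85509701e-01] -1.5709402061664095 1.0048710313612093 [-1.46196868e-01  3.27047139e-01  1.91802179e+00  1.20179806e-04
  8.94741143e-01  1.42466808e+00]
```

View pics/s7.png

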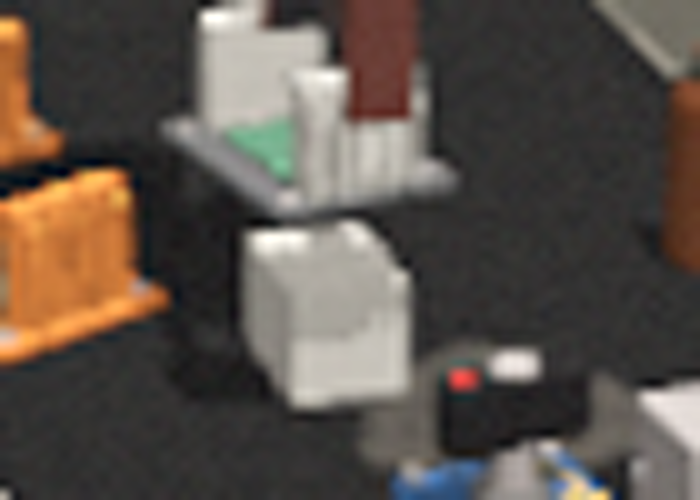

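View pics/t7.png

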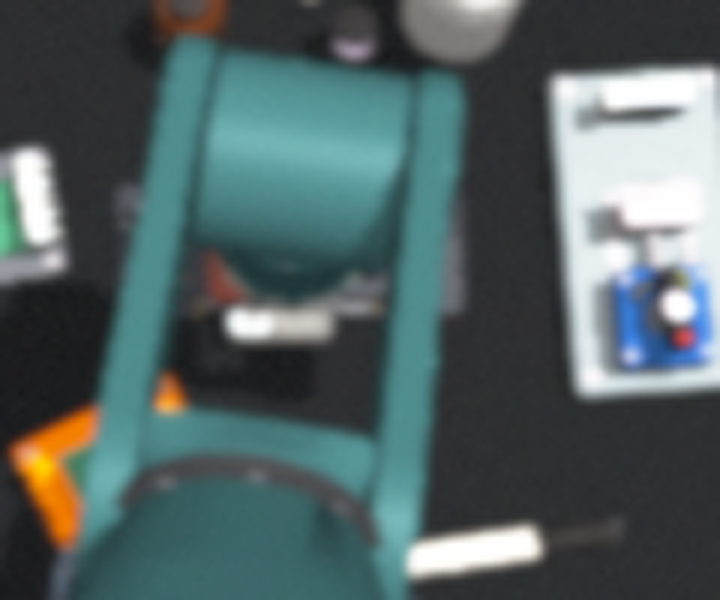

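Emit:
{"api": "step_arm", "payload": {"motion": [{"slide":[0,0,0],"rot":[0,0,0.6],"hand":1},{"slide":[0,0,0],"rot":[0,0,0.6],"hand":1},{"slide":[0,0,0],"rot":[0,0,0.6],"hand":1},{"slide":[0,0,0],"rot":[0,0,0.6],"hand":1},{"slide":[0,0,0],"rot":[0,0,0.6],"hand":1}]}}

```text
t: 13.05
eef_pos: [0.4691, 0.0006, 0.1833]
ee_rot: [-1.438, 0.755, -0.75]
ft_force: [-0.6, 0.3, 0.6]
opening: 0.999
```

Emit:
{"api": "step_arm", "payload": {"motion": [{"slide":[0,0,0],"rot":[0,0,0.6],"hand":1},{"slide":[0,0,0],"rot":[0,0,0.6],"hand":1},{"slide":[0,0,0],"rot":[0,0,0.6],"hand":1},{"slide":[0,0,0],"rot":[0,0,0.6],"hand":1},{"slide":[0,0,0],"rot":[0,0,0.6],"hand":1}]}}

```text
t: 13.47
eef_pos: [0.4691, 0.0006, 0.1833]
ee_rot: [-1.552, 0.289, -0.283]
ft_force: [0.5, -0.3, -0.4]
opening: 0.997
```

Emit:
{"api": "step_arm", "payload": {"motion": [{"slide":[0,0,0],"rot":[0,0,0.12],"hand":1},{"slide":[0,0,0],"rot":[0,0,0.24],"hand":1},{"slide":[0,0,0],"rot":[0,0,0.371],"hand":1},{"slide":[0,0,0],"rot":[0,0,0.371],"hand":1},{"slide":[0,0,0],"rot":[0,0,0.371],"hand":1}]}}

```text
t: 13.88
eef_pos: [0.4694, 0.0005, 0.1838]
ee_rot: [-1.57, 0.005, -0.0]
ft_force: [-0.1, -0.2, 0.1]
opening: 0.999
```

```bash
cat >> h.py <<'E'
def box(x0,x1,y0,y1,z0,z1,col,img,n,T,a,off,S):
    M=np.array([[np.cos(a),-np.sin(a)],[np.sin(a),np.cos(a)]])
    P=[np.r_[T+M@(x,y),z] for z in (z0,z1) for x,y in ((x0,y0),(x1,y0),(x1,y1),(x0,y1))]
    q=(((proj(n,P)-np.array(off)+.5)*S-.5)*16).astype(int)
    for a,b in [(0,1),(1,2),(2,3),(3,0),(4,5),(5,6),(6,7),(7,4),(0,4),(1,5),(2,6),(3,7)]: cv2.line(img,tuple(map(int,q[a])),tuple(map(int,q[b])),col,1,cv2.LINE_AA,4)
E
cat > dk.py <<'E'
from h import *
import sys
tag=sys.argv[1];T=np.array([.5191,.1858]);a=.146
if len(sys.argv)>2: T=np.array([float(sys.argv[2]),float(sys.argv[3])]);a=float(sys.argv[4])
for n,off,sz,S in [("side",(225,165),(60,50),10),("top",(165,165),(60,50),10)]:
    f=f"pics/full_{tag}_{n}.png"
    import os
    if os.path.exists(f): full=cv2.imread(f)
    else: full=camera(n)[:,:,::-1]; cv2.imwrite(f,full)
    im=cv2.resize(full[off[1]:off[1]+sz[1],off[0]:off[0]+sz[0]],None,fx=S,fy=S,interpolation=cv2.INTER_CUBIC)
    raw=im.copy()
    box(-.022,.022,-.03,.03,.008,.008,(0,0,255),im,n,T,a,off,S)
    box(-.025,.025,.034,.046,.008,.052,(0,255,255),im,n,T,a,off,S)
    box(-.025,.025,-.046,-.034,.008,.052,(0,255,255),im,n,T,a,off,S)
    box(-.038,.038,-.05,.05,0,.006,(255,0,255),im,n,T,a,off,S)
    cv2.imwrite(f"pics/dk_{tag}_{n}.png",np.vstack([raw,im])[:, :] if 0 else im)
s=state();x=R.from_rotvec(s["ee_rot"]).as_matrix()[:,0];print(s["eef_pos"],np.arctan2(x[1],x[0]),s["opening"])
E
python3 dk.py a
```

```text
[0.46972912 0.0004815  0.18428695] -0.003445961445358413 0.9994314761136861
```

View pics/dk_a_side.png

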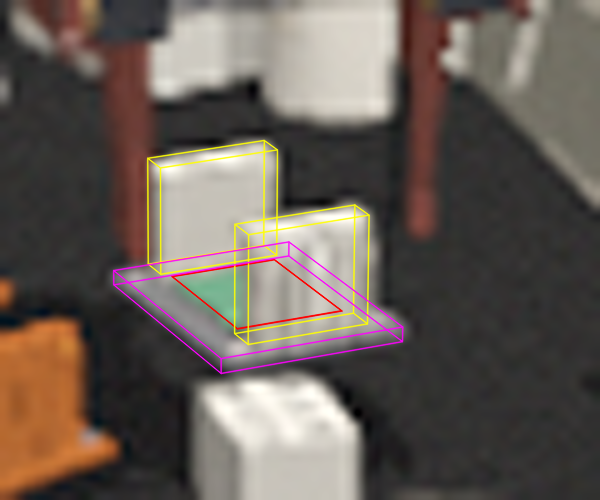

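View pics/dk_a_top.png

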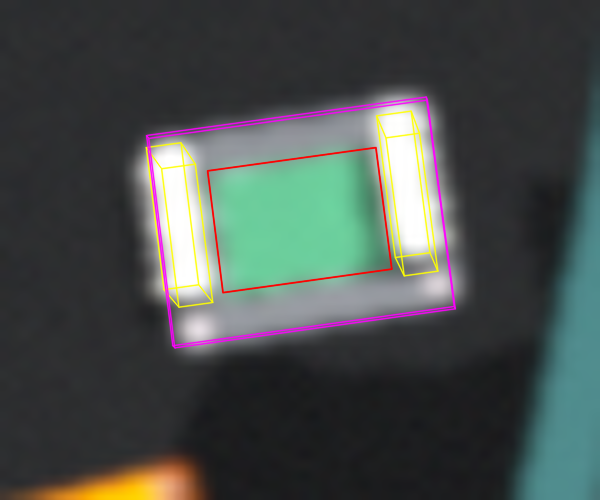

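Emit:
{"api": "step_arm", "payload": {"motion": [{"slide":[0,0,-3],"rot":[0,0,0],"hand":1},{"slide":[0,0,-6],"rot":[0,0,0],"hand":1},{"slide":[0,0,-8.5],"rot":[0,0,0],"hand":1},{"slide":[0,0,-9.5],"rot":[0,0,0],"hand":1},{"slide":[0,0,-9.5],"rot":[0,0,0],"hand":1}]}}

```text
t: 14.4
eef_pos: [0.4684, 0.0006, 0.0877]
ee_rot: [-1.57, 0.006, 0.002]
ft_force: [-0.4, 0.2, 0.2]
opening: 1.001
```

Emit:
{"api": "step_arm", "payload": {"motion": [{"slide":[0,0,0],"rot":[0,0,0],"hand":-0.5},{"slide":[0,0,0],"rot":[0,0,0],"hand":-0.5},{"slide":[0,0,0],"rot":[0,0,0],"hand":-0.5},{"slide":[0,0,0],"rot":[0,0,0],"hand":-0.5},{"slide":[0,0,0],"rot":[0,0,0],"hand":-0.5}], "newtons": 8}}

```text
t: 14.82
eef_pos: [0.4708, 0.0004, 0.0909]
ee_rot: [-1.571, -0.001, -0.001]
ft_force: [0.5, -0.4, 0.2]
opening: 0.658
```

Emit:
{"api": "step_arm", "payload": {"motion": [{"slide":[0,0,0],"rot":[0,0,0],"hand":-0.5},{"slide":[0,0,0],"rot":[0,0,0],"hand":-0.5},{"slide":[0,0,0],"rot":[0,0,0],"hand":-0.5},{"slide":[0,0,0],"rot":[0,0,0],"hand":-0.5}]}}

```text
t: 15.15
eef_pos: [0.4704, 0.0004, 0.0904]
ee_rot: [-1.571, -0.0, -0.0]
ft_force: [0.0, 1.1, 4.2]
opening: 0.458
```

Emit:
{"api": "step_arm", "payload": {"motion": [{"slide":[0,0,0],"rot":[0,0,0],"hand":-0.8},{"slide":[0,0,0],"rot":[0,0,0],"hand":-0.8},{"slide":[0,0,0],"rot":[0,0,0],"hand":-0.8},{"slide":[0,0,0.5],"rot":[0,0,0],"hand":-0.8},{"slide":[0,0,1],"rot":[0,0,0],"hand":-0.8}], "newtons": 30}}

```text
t: 15.57
eef_pos: [0.4696, 0.0005, 0.0999]
ee_rot: [-1.571, 0.001, 0.001]
ft_force: [-0.4, -0.6, -3.7]
opening: 0.459
```

Emit:
{"api": "step_arm", "payload": {"motion": [{"slide":[0,0,2],"rot":[0,0,0],"hand":-0.8},{"slide":[0,0,4],"rot":[0,0,0],"hand":-0.8},{"slide":[0,0,6],"rot":[0,0,0],"hand":-0.8},{"slide":[0,0,8],"rot":[0,0,0],"hand":-0.8},{"slide":[0.5,2,9],"rot":[0,0,0],"hand":-0.8}]}}

```text
t: 15.98
eef_pos: [0.4752, 0.0187, 0.1922]
ee_rot: [-1.572, 0.0, -0.002]
ft_force: [1.2, 0.3, -2.7]
opening: 0.455
```

Emit:
{"api": "step_arm", "payload": {"motion": [{"slide":[1,3.5,0],"rot":[0,0,0.03],"hand":-0.8},{"slide":[2,7,0],"rot":[0,0,0.08],"hand":-0.8},{"slide":[3,10.5,0],"rot":[0,0,0.12],"hand":-0.8},{"slide":[4,14,0],"rot":[0,0,0.146],"hand":-0.8},{"slide":[4.4,16.5,0],"rot":[0,0,0.146],"hand":-0.8}]}}

```text
t: 16.4
eef_pos: [0.5201, 0.1882, 0.1904]
ee_rot: [-1.567, -0.117, 0.115]
ft_force: [0.6, -0.2, -2.6]
opening: 0.455
```

Emit:
{"api": "step_arm", "payload": {"motion": [{"slide":[0,0,0],"rot":[0,0,0],"hand":-0.8},{"slide":[0,0,0],"rot":[0,0,0],"hand":-0.8},{"slide":[0,0,0],"rot":[0,0,0],"hand":-0.8}]}}

```text
t: 16.65
eef_pos: [0.5183, 0.185, 0.1898]
ee_rot: [-1.568, -0.114, 0.117]
ft_force: [-0.2, 0.6, -3.0]
opening: 0.451
```

```bash
python3 dk.py b
```

```text
[0.51853887 0.18429666 0.18991876] 0.14501360831630694 0.45042754996606926
```

View pics/dk_b_side.png

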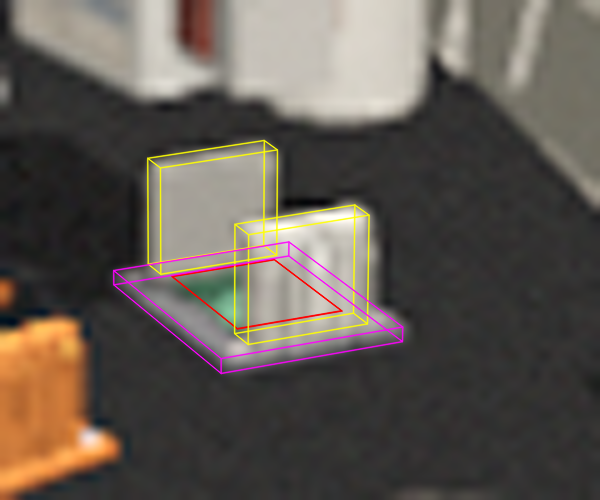

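View pics/dk_b_top.png

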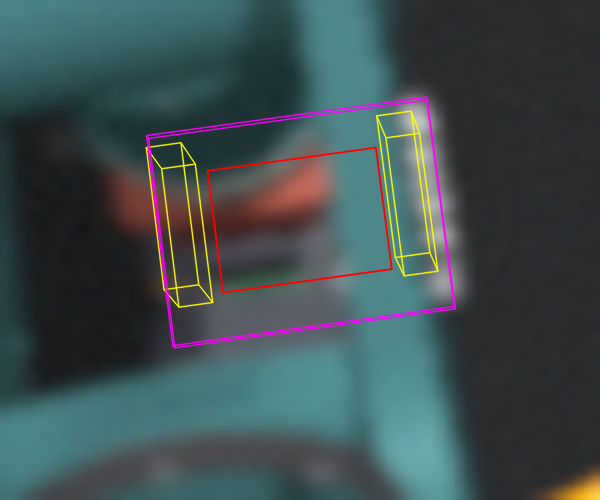

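Emit:
{"api": "step_arm", "payload": {"motion": [{"slide":[0.05,0.05,-1.5],"rot":[0,0,0],"hand":-0.8},{"slide":[0.05,0.05,-3],"rot":[0,0,0],"hand":-0.8},{"slide":[0.05,0.05,-4],"rot":[0,0,0],"hand":-0.8},{"slide":[0.05,0.05,-4],"rot":[0,0,0],"hand":-0.8},{"slide":[0.05,0.05,-4],"rot":[0,0,0],"hand":-0.8}]}}

```text
t: 17.17
eef_pos: [0.5192, 0.1851, 0.1497]
ee_rot: [-1.568, -0.112, 0.115]
ft_force: [1.2, -1.2, -2.5]
opening: 0.453
```

Emit:
{"api": "step_arm", "payload": {"motion": [{"slide":[0,0,0],"rot":[0,0,0],"hand":-0.8},{"slide":[0,0,0],"rot":[0,0,0],"hand":-0.8},{"slide":[0,0,0],"rot":[0,0,0],"hand":-0.8}]}}

```text
t: 17.42
eef_pos: [0.5202, 0.186, 0.1509]
ee_rot: [-1.568, -0.116, 0.114]
ft_force: [-0.6, -0.9, -3.2]
opening: 0.458
```

```bash
python3 dk.py c; python3 - <<'E'
from h import *
off=(225,150);S=10
im=cv2.resize(cv2.imread("pics/full_c_side.png")[150:205,225:285],None,fx=S,fy=S,interpolation=cv2.INTER_CUBIC)
s=state();e=s["eef_pos"];b=e[2]-.0901;print(b)
box(-.02,.02,-.028,.028,b,b+.04,(0,255,0),im,"side",e[:2],.146,off,S)
box(-.025,.025,-.046,-.034,.008,.052,(0,255,255),im,"side",np.array([.5191,.1858]),.146,off,S)
cv2.imwrite("pics/blk_c.png",im)
E
```

```text
[0.52004792 0.1860015  0.15067365] 0.14607422685738547 0.45447234903261585
0.060573648287127094
```

View pics/blk_c.png

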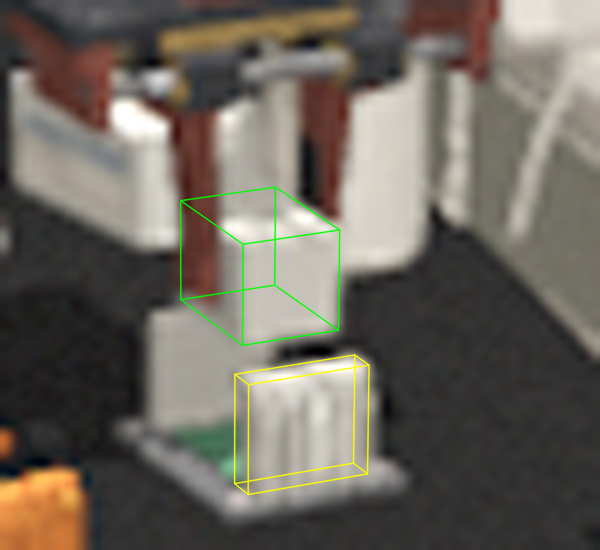

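Emit:
{"api": "step_arm", "payload": {"motion": [{"slide":[0,0,-1],"rot":[0,0,0],"hand":-0.8},{"slide":[0,0,-2],"rot":[0,0,0],"hand":-0.8},{"slide":[0,0,-3],"rot":[0,0,0],"hand":-0.8},{"slide":[0,0,-4],"rot":[0,0,0],"hand":-0.8},{"slide":[0,0,-4.5],"rot":[0,0,0],"hand":-0.8}]}}

```text
t: 17.93
eef_pos: [0.5186, 0.1857, 0.103]
ee_rot: [-1.568, -0.112, 0.117]
ft_force: [0.2, 0.3, -2.5]
opening: 0.449
```

Emit:
{"api": "step_arm", "payload": {"motion": [{"slide":[0,0,-0.2],"rot":[0,0,0],"hand":-0.8},{"slide":[0,0,-0.4],"rot":[0,0,0],"hand":-0.8},{"slide":[0,0,-0.4],"rot":[0,0,0],"hand":-0.8},{"slide":[0,0,-0.4],"rot":[0,0,0],"hand":-0.8}]}}

```text
t: 18.27
eef_pos: [0.52, 0.186, 0.1013]
ee_rot: [-1.568, -0.115, 0.114]
ft_force: [0.9, -0.0, -2.8]
opening: 0.452
```

Emit:
{"api": "step_arm", "payload": {"motion": [{"slide":[0,0,-0.1],"rot":[0,0,0],"hand":-0.8},{"slide":[0,0,-0.2],"rot":[0,0,0],"hand":-0.8},{"slide":[0,0,-0.2],"rot":[0,0,0],"hand":-0.8}]}}

```text
t: 18.52
eef_pos: [0.5198, 0.1859, 0.0993]
ee_rot: [-1.568, -0.115, 0.114]
ft_force: [0.4, -0.1, -2.7]
opening: 0.455
```

Emit:
{"api": "step_arm", "payload": {"motion": [{"slide":[0,0,-0.1],"rot":[0,0,0],"hand":-0.8},{"slide":[0,0,-0.1],"rot":[0,0,0],"hand":-0.8}]}}

```text
t: 18.68
eef_pos: [0.52, 0.186, 0.0984]
ee_rot: [-1.568, -0.115, 0.114]
ft_force: [-0.1, 0.1, -0.2]
opening: 0.455
```

Contact beginning (z force rising). A touch lower, then release.

Emit:
{"api": "step_arm", "payload": {"motion": [{"slide":[0,0,-0.05],"rot":[0,0,0],"hand":-0.8},{"slide":[0,0,-0.05],"rot":[0,0,0],"hand":-0.8}]}}

```text
t: 18.85
eef_pos: [0.5199, 0.186, 0.0984]
ee_rot: [-1.568, -0.115, 0.114]
ft_force: [-1.5, -0.7, 5.3]
opening: 0.455
```

Emit:
{"api": "step_arm", "payload": {"motion": [{"slide":[0,0,0],"rot":[0,0,0],"hand":-0.05},{"slide":[0,0,0],"rot":[0,0,0],"hand":0.1},{"slide":[0,0,0],"rot":[0,0,0],"hand":0.3},{"slide":[0,0,0],"rot":[0,0,0],"hand":0.5},{"slide":[0,0,0],"rot":[0,0,0],"hand":0.7}]}}

```text
t: 19.27
eef_pos: [0.5198, 0.1859, 0.0976]
ee_rot: [-1.568, -0.115, 0.115]
ft_force: [0.6, -0.4, -0.2]
opening: 0.74
```

Emit:
{"api": "step_arm", "payload": {"motion": [{"slide":[0,0,0],"rot":[0,0,0],"hand":0.8},{"slide":[0,0,2],"rot":[0,0,0],"hand":0.8},{"slide":[0,0,5],"rot":[0,0,0],"hand":0.8},{"slide":[0,0,9],"rot":[0,0,0],"hand":0.8},{"slide":[0,0,13],"rot":[0,0,0],"hand":0.8}]}}

```text
t: 19.68
eef_pos: [0.5188, 0.1857, 0.2282]
ee_rot: [-1.568, -0.112, 0.117]
ft_force: [0.9, 0.1, 0.6]
opening: 0.898
```

Emit:
{"api": "step_arm", "payload": {"motion": [{"slide":[0,-4,3],"rot":[0,0,0],"hand":0.8},{"slide":[0,-8,3],"rot":[0,0,0],"hand":0.8},{"slide":[0,-12,3],"rot":[0,0,0],"hand":0.8},{"slide":[0,-16,3],"rot":[0,0,0],"hand":0.8},{"slide":[0,-20,3],"rot":[0,0,0],"hand":0.8}]}}

```text
t: 20.1
eef_pos: [0.5195, -0.0155, 0.2582]
ee_rot: [-1.568, -0.116, 0.115]
ft_force: [1.1, 0.6, -0.3]
opening: 0.905
```

Emit:
{"api": "step_arm", "payload": {"motion": [{"slide":[0,0,0],"rot":[0,0,0],"hand":0.8},{"slide":[0,0,0],"rot":[0,0,0],"hand":0.8},{"slide":[0,0,0],"rot":[0,0,0],"hand":0.8}]}}

```text
t: 20.35
eef_pos: [0.5195, -0.0137, 0.2575]
ee_rot: [-1.567, -0.113, 0.114]
ft_force: [-0.1, 1.1, 0.2]
opening: 0.905
```

```bash
python3 dk.py d; python3 - <<'E'
from h import *
for n,off,sz in [("side",(225,165),(60,50)),("top",(165,165),(60,50))]:
    S=10
    im=cv2.resize(cv2.imread(f"pics/full_d_{n}.png")[off[1]:off[1]+sz[1],off[0]:off[0]+sz[0]],None,fx=S,fy=S,interpolation=cv2.INTER_CUBIC)
    box(-.02,.02,-.028,.028,.008,.048,(0,255,0),im,n,np.array([.5195,.1858]),.146,off,S)
    cv2.imwrite(f"pics/fin_{n}.png",im)
E
```

```text
[ 0.5195524  -0.01258174  0.25746327] 0.1472746913501836 0.9024216319830917
```

View pics/fin_side.png

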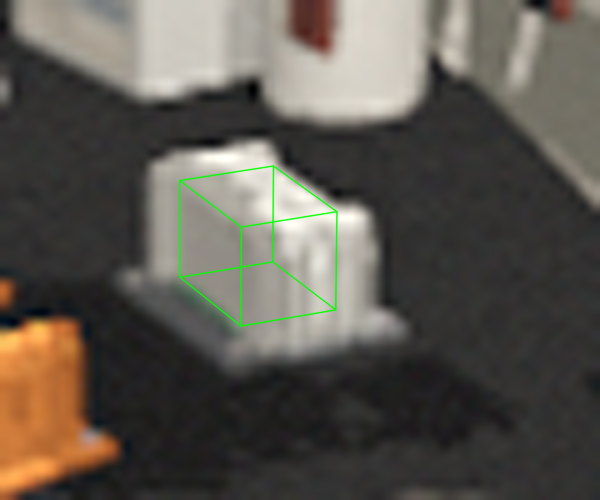

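View pics/fin_top.png

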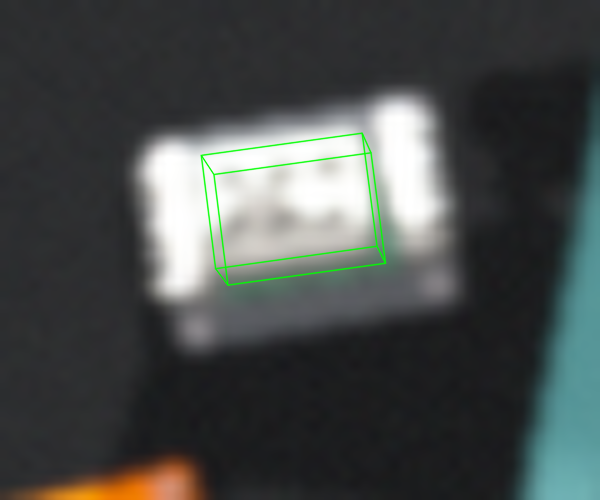

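View pics/full_d_side.png

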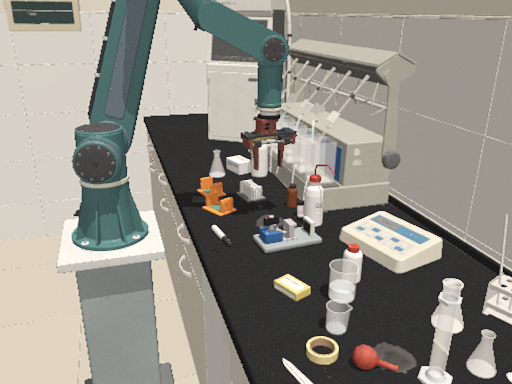

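View pics/full_d_top.png

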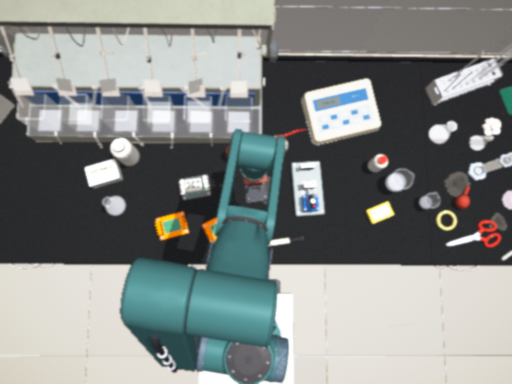

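```bash
python3 - <<'E'
from h import *
a=state();print(a["t"],a["joint_vel"].round(3),a["ft_force"].round(2));print(hand_in())
E
```

```text
20.45 [ 0.011  0.001  0.    -0.002 -0.001 -0.003] [ 0.73 -0.29 -0.06]
the job is handed in; nothing more can be done
None
```

The job is done and handed in at about 20.5 s of the 72 s allowed; `hand_in()` gave no verdict.

- **Clamp:** I gripped the knob bar and turned it clockwise by 2.8 rad. With the start angle I measured in the pictures, that leaves it at about 3.0 rad. The last close view showed the red dot at the opposite end and the toe off the block. I didn't touch the knob again.
- **Worktop:** I lifted the block by its ends, stood it on the bare worktop at about (0.47, 0.00) m and let go. The side picture showed it upright. When I set it down, the force peaked at about 16 N for a moment before release.
- **Dock:** I took it again by its long sides and lowered it in steps of 1–2 mm until the force showed contact, with about 5 N at release.

**Final checks:**
- In the last pictures the block stands wells up between the cheeks, matching the expected outline to about 1–2 mm. That is within the 8 and 10 mm tolerances.
- Two checks disagreed a little: the side camera placed the dock 1–2 mm further along x than the top camera. A first rough estimate from the cheek tops also differed by about 5 mm across. I used the pad and base edges, which fitted best.
- The bystanders I could see had not visibly moved. The arm hid the brown bottle and vial in the last top picture.
- The arm was still, clear of everything and at near-zero force when I handed in.

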